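# Hold the pepper mill over the opened spice box

## Task

Slide the lid of the small wooden spice box fully open by its pull, and only then take the pepper mill out of the three-cell caddy, carry it over the top of the row of three things standing in between, and bring it over the box as if about to grind pepper into it. Finish still holding the mill: upright and still, centred over the uncovered mouth, its base one to two centimetres above the rim. The mill must never touch the box or its lid, and leave the other jars and bottles standing where they are.

Things in the scene. Friction and masses are not known exactly. Their poses are not given: they have to be found in the camera images.
- mill: dark turned-wood pepper mill, 170 tall, the tallest thing in the caddy. Origin: centre of its underside, z up. Round body up to 58 across below 122; the round head, 48 across, spans 123 to 159 above the origin, a small nut above it. Grip it across the head, about 143 above the origin. About 0.18 kg. The head does not turn. It may lean 0.03 rad.
- caddy: pale wooden caddy without a lid, fixed in place, 218 (its x) x 76 (its y) x 56 high, three open cells in a row along its x, centres at x = -71, 0, +71, each 66 x 66 inside; floor 5 thick, walls 5. Origin: centre of its underside. The mill, the salt shaker and a spice jar stand in the cells, in any order.
- box: brown wooden spice box, fixed in place, 120 (its x) x 100 (its y), rim 60 above the worktop. Origin: centre of its underside. Its front is -x; the lid slides out in the box's own -x direction, level.
- lid (a joint): the box's sliding lid, in m: 0 closed, 0.085 fully open (end stop). It is stiff (about 3.5 N to move) and stays where it is left. Lid 114 x 82 x 6, its top 59 above the worktop, just below the side rims; starts closed or up to 15 mm open.
- pull (a point): top centre of the upright bar-shaped pull on the lid, 88 above the worktop; it moves with the lid. The bar is 14 along the box's x, 32 along the box's y, and stands 29 above the lid.
- mouth (a point): centre of the mouth that the lid leaves uncovered when fully open, at rim height (60 above the worktop); fixed to the box, 11.5 ahead of the box's origin along its +x, axes as the box's. The uncovered mouth is then 85 (x) x 84 (y).
- salt_shaker: glass salt shaker, 44 across, 90 tall, in a caddy cell. Origin: centre of its underside.
- spice_a: spice jar, 45 across, 106 tall, in a caddy cell. Origin: centre of its underside.
- spice_b: spice jar, 45 across, 106 tall, standing on the worktop between caddy and box, nearest the robot of the row of three. Origin: centre of its underside.
- vanilla: small dark dropper bottle, 33 across, 102 tall, standing on the worktop between caddy and box, middle of the row. Origin: centre of its underside.
- spice_c: spice jar, 45 across, 106 tall, standing on the worktop between caddy and box, farthest of the row. Origin: centre of its underside.
There are look-alikes about, which are no part of the job. Leave any purple look-alike of the spice_c alone.

How it is judged:
By the outcome, as a careful person would: the job done as asked, in the order asked, and still so for the second after the job is handed in, while the arm keeps its last pose, push and grip.
It also fails if it takes over 50 s, if anything falls off the work surface, if the arm or the gripper's body presses on something with over 40 N, if the wrist force passes 120 N, or if a joint passes its speed limit or range.

## Robot

A 6-joint arm with a two-finger parallel gripper is mounted at the origin on a cart in front of the work surface, level with it; the furniture and walls round the work are solid. World frame = base frame: x ahead of the robot, y to its left, z up, the work surface at z = 0. Lengths are in m, angles in rad, forces in N, time in s.
With the tool pointing down it reaches from about 0.275 to 0.875 m from the base axis. Payload 12.5 kg.
Tool frame: the origin (TCP) lies on the centre line of the jaws, within the pads' length; the fingertips stand r.finger_overhang ahead of it and the grasp point (between the pads) lies 3 mm ahead of it (r.finger_overhang is the distance from the TCP to the fingertips, in m); z points along the fingers, y is the line along which they close (so a half turn about z gives the same grasp; the last joint's range is limited). The gripper opens to 85 mm and grips with 20 to 120 N. Pads are 22 mm wide; open, the fingers measure 114 mm over their backs; the gripper's body (76 mm by 85 mm) begins 54 mm behind the grasp point. The pads swing forward as they close: fully open they stand 13 mm farther back than shut.
Start: joints at [1.051, 0.351, 1.652, -0, 1.139, -0.085], TCP at [0.232, 0.499, 0.219] pointing down, gripper open.
Joint ranges: [-2.75, 2.75], [-0.79, 2.1], [0.01, 2.65], [-1.57, 4.71], [0.07, 3.14], [-2.87, 2.87]. Speed limits (rad/s): [2.22, 2.22, 2.79, 3.14, 3.14, 3.14].

## Interface

Orientations are given as a unit quaternion [x, y, z, w].
In Python, from cell import r, optics gives the robot as it stands. The module is installed in compiled form; this text tells all that it offers. Calls block until the motion is done:
- r.move_to(position, orientation): joint-space move of the TCP to a pose.
- r.move_linear(position, rot=None, vel=0.15): straight line of the TCP; rot=None keeps the orientation; vel is the mean speed in m/s.
- r.set_joints(angles): joint-space move.
- r.set_gripper(opening, squeeze=None): opening from 0.0 (shut) to 1.0 (fully open); squeeze is the grip in N (None keeps the last); returns when the fingers have stopped.
- r.sleep(seconds).
- r.inverse_kinematics(position, orientation): joint angles nearest the present ones, or None.
- optics.get_image(name): name is "scene" or "top" or "wrist"; returns a dict with "pixels" (480x640x3 uint8, red, green, blue), "depth" (480x640 float32, m along the optical axis (not along the pixel's ray), 0 where there is no reading), "fx", "fy", "cx", "cy" (pixels), "camera_from_world" (4x4, takes a point from world to camera coordinates); the wrist camera has in their place "mount" (4x4, takes a point from camera to tool coordinates, whose origin is the TCP and whose axes are the flange's). Camera axes: x right, y down, z forward; pixel columns grow to the right and rows downward; lengths in m; the calibration is good to about 2 mm. A picture is of the moment at which its call begins: read the wrist's pose just before it.
A pose or a line that the arm cannot do raises r.PlanningError and nothing moves.
- r.hand_in(): hands the job in; it is judged then, once.
Readings, each from a call of its own:
- r.current_t(): time.
- r.current_q(): joint angles.
- r.current_qvel(): joint speeds.
- r.current_effort(): joint torques, N m.
- r.current_tool_pos(): TCP position.
- r.current_ee_rot(): TCP orientation.
- r.current_contact_force(): force on the tool from outside, world axes, zero at the start.
- r.current_torque(): the same for the moment, N m.
- r.current_opening(): opening from 0.0 (shut) to 1.0 (fully open).
- r.current_finger_force(): force on a finger pad.
Only numpy, scipy, OpenCV 4.12 (cv2) and the standard library are available. Lean on these libraries where they do the work, as an engineer would, in place of code of your own. Each camera call takes 0.05 s, during which the arm holds its last target. There are 200 camera calls.

## Working session

There is one attempt and no reset: what is moved stays moved. The work goes in short steps, each a Python script; the robot and the scene stay as the last script left them, time stands still between calls to the robot, and variables do not carry over. Pictures are saved under pics/ and viewed, at most 11 in all, crops included, and the job is handed in when it is done.

```bash
mkdir -p pics; cat > h.py <<'E'
import numpy as np, cv2
from cell import r, optics
def grab(n,tag):
    d=optics.get_image(n); cv2.imwrite(f'pics/{tag}.png',d['pixels'][:,:,::-1]); np.savez(f'pics/{tag}.npz',**d); return d
def world(d,u,v,z=None):
    T=np.linalg.inv(d['camera_from_world']); 
    ray=np.array([(u-d['cx'])/d['fx'],(v-d['cy'])/d['fy'],1])
    if z is None: s=float(d['depth'][int(v),int(u)])
    else:
        s=(z-T[2,3])/(T[:3,:3]@ray)[2]
    return T[:3,:3]@(ray*s)+T[:3,3]
E
python3 - <<'E'
from h import *
for n in('scene','top'): grab(n,n+'0')
print(r.finger_overhang,r.current_t(),r.current_ee_rot())
E
```

```text
0.022 0.1 [ 2.15675294e-01  9.76464998e-01 -4.98480867e-04 -1.65614861e-04]
```

View pics/scene0.png

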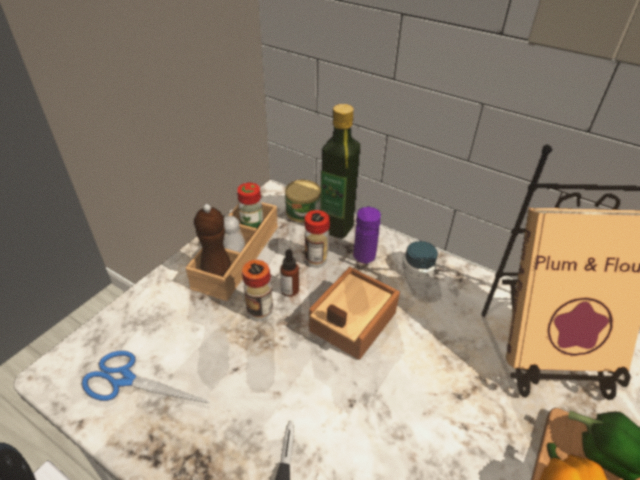

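View pics/top0.png

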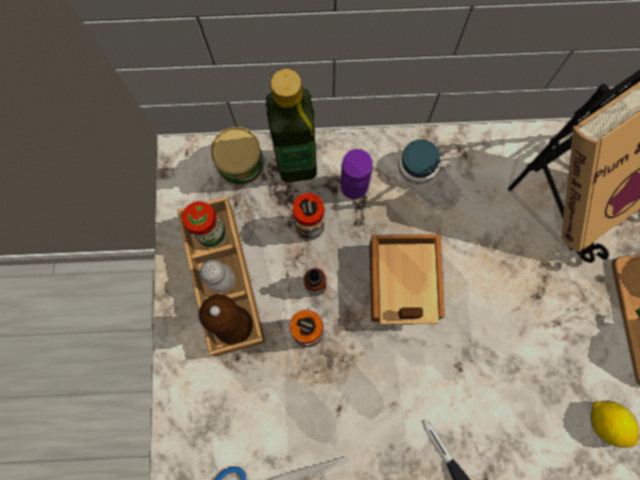

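The scene image shows the mill at (210,240), box at (353,312) with its pull at (337,315), and row jars at (257,288), (290,273) and (317,238). In the top image the mill nut is at (214,311), salt (215,275), spice_a (200,218), and the row at (307,327), (316,280), (309,212). The purple decoy is at (356,175), and the pull is at (410,312). The only tall dark candidate besides the mill is the oil bottle (290,130), which is green and outside the caddy.

```bash
python3 - <<'E'
from h import *
d=dict(np.load('pics/top0.npz'))
p=d['pixels'][180:370,175:455,::-1]
c=cv2.resize(p,None,fx=2.85,fy=2.85,interpolation=cv2.INTER_CUBIC)
cv2.imwrite('pics/crop1.png',c)
T=np.linalg.inv(d['camera_from_world']);print(T.round(3),d['fx'])
for n,u,v in [('mill',214,311),('spb',307,327),('van',316,278),('spc',309,208),('pull',410,312),('box c',407,270),('salt',213,270),('spa',200,216)]:
  print(n,world(d,u,v).round(3))
E
```

```text
[[-0.043 -0.972  0.233  0.43 ]
 [-0.999  0.042 -0.009  0.055]
 [-0.001 -0.233 -0.973  0.902]
 [ 0.     0.     0.     1.   ]] 602.6197869452416
mill [0.523 0.189 0.174]
spb [0.505 0.079 0.107]
van [0.572 0.065 0.09 ]
spc [0.668 0.07  0.106]
pull [ 0.521 -0.061  0.085]
box c [ 0.584 -0.065  0.058]
salt [0.589 0.205 0.094]
spa [0.662 0.22  0.109]
```

View pics/crop1.png

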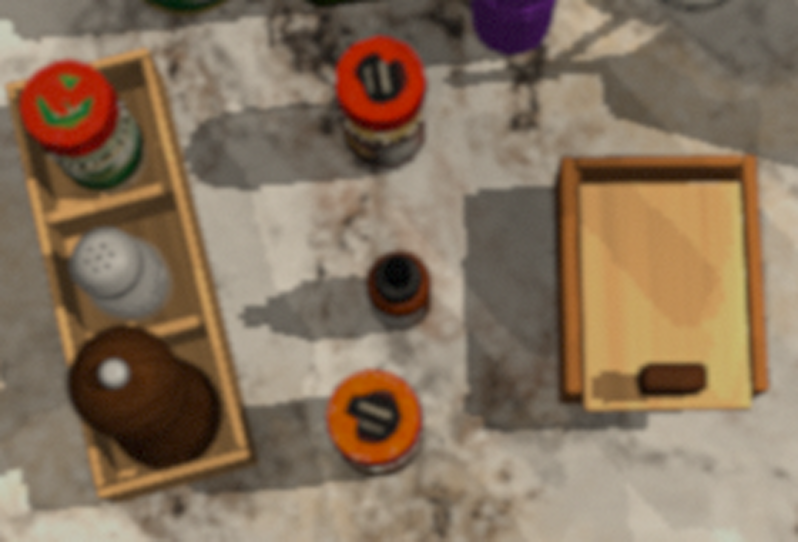

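```bash
cat > fit.py <<'E'
from h import *
from scipy.optimize import least_squares
def cloud(d,box):
    T=np.linalg.inv(d['camera_from_world']); v,u=np.mgrid[:480,:640]; s=d['depth']
    P=np.stack([(u-d['cx'])/d['fx']*s,(v-d['cy'])/d['fy']*s,s],-1)[s>0]@T[:3,:3].T+T[:3,3]
    lo,hi=np.array(box).T; return P[((P>lo)&(P<hi)).all(1)]
if __name__=='__main__':
    t=dict(np.load('pics/top0.npz')); s=dict(np.load('pics/scene0.npz'))
    for n,d in(('top',t),('scene',s)):
        for z0,z1,R in((.132,.15,.024),(.165,.18,0)):
            P=cloud(d,((.48,.58),(.14,.25),(z0,z1)))
            if len(P)<5: print(n,'few');continue
            f=least_squares(lambda c:np.hypot(P[:,0]-c[0],P[:,1]-c[1])-(c[2] if R else 0),[.52,.19,.024],loss='soft_l1',f_scale=.002)
            print(n,z0,len(P),f.x.round(4),P.mean(0).round(4),P[:,2].max().round(3))
        P=cloud(d,((.48,.56),(-.1,-.03),(.072,.1)))
        print('pull',len(P),P.min(0).round(4),P.max(0).round(4),np.median(P,0).round(4))
    for u,v in[(562,160),(755,158),(568,400),(765,392)]: print(world(t,u/2.85+175,v/2.85+180,.06).round(4))
    for u,v in[(640,364),(706,364),(706,386),(640,386)]: print('pt',world(t,u/2.85+175,v/2.85+180,.088).round(4))
    for u,v in[(583,408),(752,406)]: print('lidfront',world(t,u/2.85+175,v/2.85+180,.059).round(4))
    for u,v in[(8,85),(150,50),(255,460),(100,497)]: print('caddy',world(t,u/2.85+175,v/2.85+180,.056).round(4))
E
python3 fit.py
```

```text
top 0.132 243 [0.5238 0.1902 0.0236] [0.5202 0.1832 0.1463] 0.15
top 0.165 83 [0.5235 0.1892 0.024 ] [0.5235 0.1893 0.1723] 0.177
pull 251 [ 0.5144 -0.0772  0.0724] [ 0.5284 -0.0455  0.0915] [ 0.5206 -0.0609  0.0867]
scene 0.132 267 [0.5238 0.1888 0.024 ] [0.5117 0.175  0.1425] 0.15
scene 0.165 46 [0.5221 0.186  0.024 ] [0.5224 0.1863 0.1722] 0.176
pull 261 [ 0.5128 -0.0786  0.072 ] [ 0.5277 -0.0467  0.0903] [ 0.5167 -0.0647  0.0857]
[ 0.6352 -0.0181  0.06  ]
[ 0.632  -0.1155  0.06  ]
[ 0.5145 -0.0136  0.06  ]
[ 0.5142 -0.1101  0.06  ]
pt [ 0.5272 -0.0465  0.088 ]
pt [ 0.5258 -0.0778  0.088 ]
pt [ 0.5154 -0.077   0.088 ]
pt [ 0.5168 -0.0458  0.088 ]
lidfront [ 0.5104 -0.0208  0.059 ]
lidfront [ 0.5077 -0.1034  0.059 ]
caddy [0.6882 0.2631 0.056 ]
caddy [0.7038 0.1902 0.056 ]
caddy [0.4924 0.1402 0.056 ]
caddy [0.478  0.2156 0.056 ]
```

```bash
cat >> h.py <<'E'
from scipy.spatial.transform import Rotation as Ro
YAW=-.038
def down(a):  # tool y along world yaw a, pointing down
    y=np.array([np.cos(a),np.sin(a),0]);z=np.array([0,0,-1.]);return Ro.from_matrix(np.c_[np.cross(y,z),y,z]).as_quat()
def best(p,a):
    c=[(q,r.inverse_kinematics(p,q)) for q in(down(a),down(a+np.pi))]
    c=[x for x in c if x[1] is not None]; return min(c,key=lambda x:abs(x[1][5]))[0]
def st(): print('t',round(r.current_t(),2),np.round(r.current_tool_pos(),4),'F',np.round(r.current_contact_force(),1),'op',round(r.current_opening(),3),'ff',round(r.current_finger_force(),1))
E
python3 - <<'E'
from h import *
p=np.array([.5213,-.0615,.0])
r.move_linear([.232,.499,.30],vel=.25)
q=best(p+[0,0,.2],YAW); r.set_gripper(.5,30)
r.move_to(p+[0,0,.2],q); st()
r.move_linear(p+[0,0,.12]); d=grab('wrist','w1'); print(d['mount'].round(3))
r.move_linear(p+[0,0,.086],vel=.08); st()
r.set_gripper(0,30); st()
E
```

```text
t 3.34 [ 0.5214 -0.0609  0.2001] F [-0.2 -0.3  0.3] op 0.496 ff 0.0
[[-0.    -0.954 -0.3    0.076]
 [ 1.    -0.    -0.001  0.   ]
 [ 0.001 -0.3    0.954 -0.155]
 [ 0.     0.     0.     1.   ]]
t 4.65 [ 0.5214 -0.0615  0.0861] F [0.3 0.  0.5] op 0.5 ff 0.0
t 5.13 [ 0.5213 -0.0615  0.0861] F [ 0.9 -0.3 -0.6] op 0.003 ff 0.0
```

View pics/w1.png

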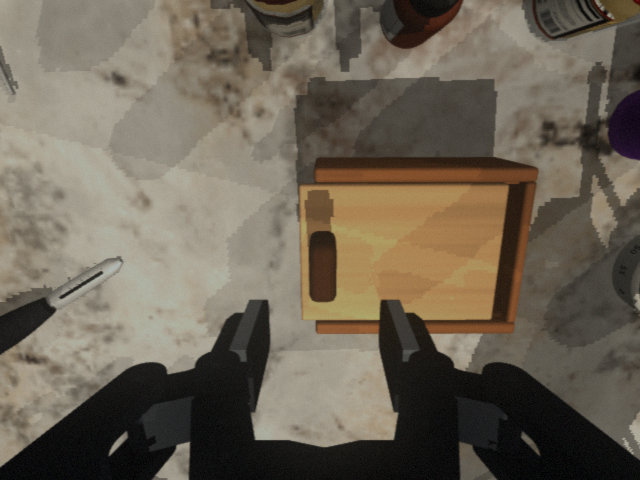

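The wrist view shows the pull at (322,266), about 40 px beyond the line between the fingertips (which are around (260,305) and (390,305)). The jaws closed on nothing, so I'll measure the offset from the wrist depth.

```bash
cat >> h.py <<'E'
def grabw(tag):
    p=np.array(r.current_tool_pos());R=Ro.from_quat(r.current_ee_rot()).as_matrix();d=optics.get_image('wrist')
    W=np.eye(4);W[:3,:3]=R;W[:3,3]=p;d['camera_from_world']=np.linalg.inv(W@d['mount'])
    cv2.imwrite(f'pics/{tag}.png',d['pixels'][:,:,::-1]);np.savez(f'pics/{tag}.npz',**d);return d
E
python3 - <<'E'
from h import *; from fit import cloud
st();print(r.current_q(),r.current_ee_rot())
d=dict(np.load('pics/w1.npz'))
W=np.eye(4);W[:3,:3]=Ro.from_quat(r.current_ee_rot()).as_matrix();W[:3,3]=[.5213,-.0615,.12]
d['camera_from_world']=np.linalg.inv(W@d['mount'])
P=cloud(d,((.49,.56),(-.12,-.0),(.07,.097)));print(len(P),P.min(0),P.max(0),np.median(P,0))
print(W[:3,:3].round(3)); 
for u,v in[(322,266)]: print(world(d,u,v),d['depth'][v,u])
for u,v in[(322,266)]: print(world(d,u,v,.088))
c=d['camera_from_world']@np.array([.5213,-.0615,.098,1]);print('tip mid px',c[0]/c[2]*d['fx']+d['cx'],c[1]/c[2]*d['fy']+d['cy'])
grabw('w2');grab('top','top2')
E
```

```text
t 5.13 [ 0.5213 -0.0615  0.0861] F [ 0.9 -0.3 -0.6] op 0.003 ff 0.0
[-2.06110862e-01  4.86548963e-01  1.82691637e+00  2.18396645e-05
  8.28001192e-01 -1.68156251e-01] [7.20402753e-01 6.93555959e-01 4.21646192e-05 4.75798561e-05]
1751 [ 0.51379669 -0.07667966  0.07011999] [ 0.52816521 -0.04525373  0.08950675] [ 0.520964   -0.05779063  0.08705906]
[[ 0.038  0.999  0.   ]
 [ 0.999 -0.038 -0.   ]
 [-0.     0.    -1.   ]]
[ 0.52059607 -0.05694399  0.0866236 ] 0.20115094
[ 0.52062481 -0.05641883  0.088     ]
tip mid px 323.73202171131163 283.5193811447358
```

View pics/w2.png

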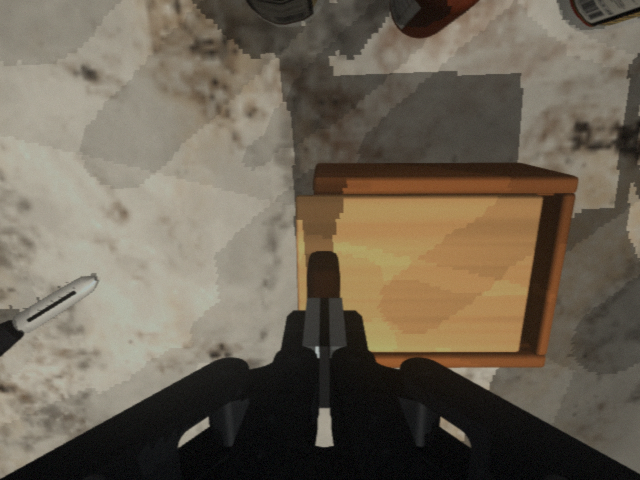

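The jaws are shut with the pull (322,272) partly behind them. I'll check the tips' depth to see where they really are.

```bash
python3 - <<'E'
from h import *; from fit import cloud
d=dict(np.load('pics/w2.npz'))
for v in range(250,350,8): print(v,world(d,322,v).round(4),world(d,335,v).round(4),d['pixels'][v,322])
t=dict(np.load('pics/top2.npz'))
for n,x in(('w2',d),('w2pull',d)): pass
P=cloud(d,((.5,.54),(-.1,-.03),(.064,.0915)));print(P.min(0),P.max(0),np.median(P,0))
E
```

```text
250 [ 0.5211 -0.0465  0.0589] [ 0.5272 -0.0464  0.0599] [121  92  57]
258 [ 0.5212 -0.0459  0.0716] [ 0.527  -0.0465  0.0708] [41 33 22]
266 [ 0.5212 -0.0456  0.0823] [ 0.5267 -0.0467  0.0801] [34 27 15]
274 [ 0.5212 -0.0473  0.0872] [ 0.5265 -0.0473  0.0876] [53 38 25]
282 [ 0.5211 -0.0505  0.088 ] [ 0.5264 -0.0506  0.0883] [53 39 26]
290 [ 0.521  -0.0533  0.0897] [ 0.5263 -0.0544  0.0875] [49 32 22]
298 [ 0.5211 -0.0508  0.1024] [ 0.526  -0.0509  0.1027] [33 29 23]
306 [ 0.5212 -0.0501  0.1106] [ 0.5258 -0.0503  0.1104] [31 26 19]
314 [ 0.5212 -0.0511  0.1147] [ 0.5257 -0.0509  0.1153] [25 21 16]
322 [ 0.5213 -0.0506  0.1212] [ 0.5256 -0.0507  0.1213] [25 22 21]
330 [ 0.5213 -0.0508  0.1261] [ 0.5254 -0.0507  0.1265] [27 25 20]
338 [ 0.5213 -0.0505  0.1314] [ 0.5253 -0.0502  0.1322] [23 20 15]
346 [ 0.5213 -0.0505  0.1359] [ 0.5252 -0.0507  0.1359] [29 30 24]
[ 0.51440353 -0.0595618   0.0641015 ] [ 0.52869406 -0.04499995  0.09015245] [ 0.52166842 -0.04852221  0.08661045]
```

```bash
python3 - <<'E'
from h import *
d=grab('scene','s3')
c=d['camera_from_world']
for z in(.064,.0831,.088,.097,.12):
    x=c@np.array([.5213,-.0615,z,1]);print(z,(x[0]/x[2]*d['fx']+d['cx'],x[1]/x[2]*d['fy']+d['cy']))
cv2.imwrite('pics/s3c.png',cv2.resize(d['pixels'][220:370,260:460,::-1],None,fx=4,fy=4,interpolation=cv2.INTER_CUBIC))
E
```

```text
0.064 (np.float64(335.90991403135166), np.float64(319.2368028394676))
0.0831 (np.float64(336.4114151011311), np.float64(311.21624082180045))
0.088 (np.float64(336.54293638451134), np.float64(309.1128064054829))
0.097 (np.float64(336.78764671323455), np.float64(305.19912708122706))
0.12 (np.float64(337.43214649675116), np.float64(294.89157083545365))
```

View pics/s3c.png

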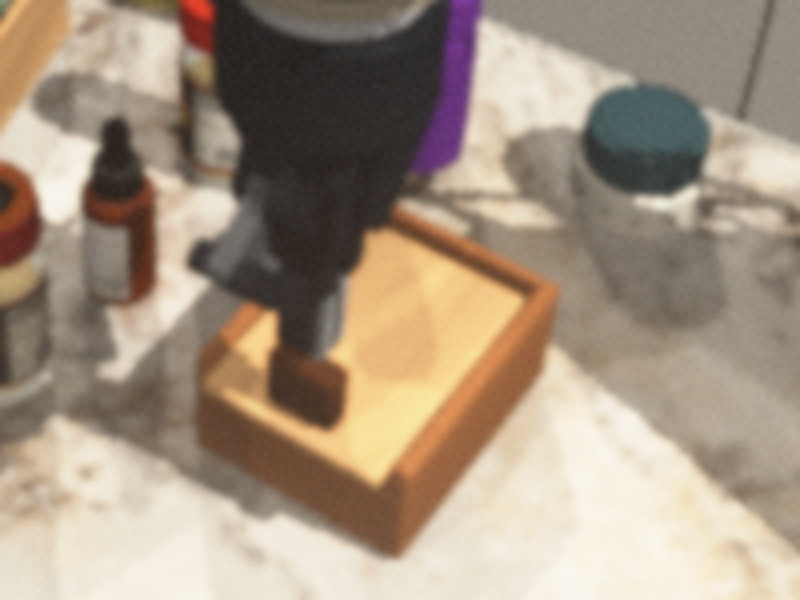

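The pull stands below the shut tips: in the crop the tips are at (310,350), directly above it. The real tips are therefore about 9 mm behind the reported TCP, not 22 mm ahead, which puts the fingers about 31 mm higher than stated. The lateral position is right, so I'll go lower by that amount in small, force-checked steps.

```bash
python3 - <<'E'
from h import *
p=np.array([.5213,-.0615,.0])
r.move_linear(p+[0,0,.105]); r.set_gripper(.5,30)
r.move_linear(p+[0,0,.075],vel=.1)
for z in(.07,.065,.06,.056):
    r.move_linear(p+[0,0,z],vel=.05)
    F=r.current_contact_force()
    if abs(F[2])>5: break
st(); d=grabw('w4')
r.set_gripper(0,40); st(); grabw('w5')
E
```

```text
t 7.49 [ 0.5212 -0.0615  0.0558] F [-0.3  0.   0. ] op 0.501 ff 0.0
t 7.91 [ 0.5213 -0.0615  0.0562] F [-0.5  0.   2.2] op 0.153 ff 41.5
```

View pics/w5.png

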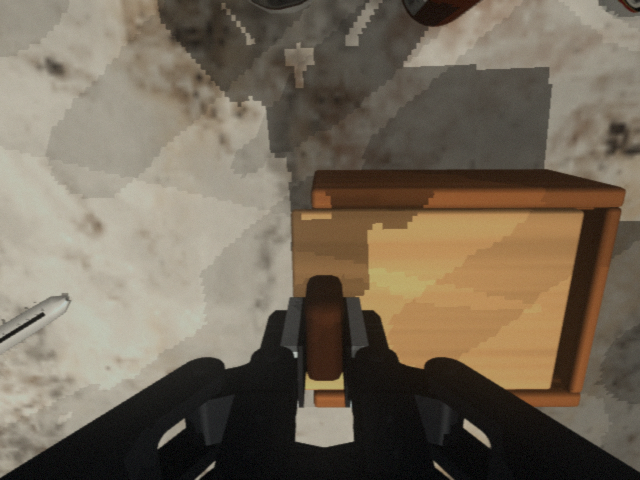

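The jaws now hold the pull at (323,325), opening 0.153. Next I slide the lid open until the end stop shows in the force.

```bash
python3 - <<'E'
from h import *
p=np.array(r.current_tool_pos()); u=np.array([-np.cos(YAW),-np.sin(YAW),0])
s=0
for s in list(np.arange(.02,.0701,.01))+list(np.arange(.073,.0951,.002)):
    r.move_linear(p+s*u,vel=.06); F=np.array(r.current_contact_force())
    a=(np.array(r.current_tool_pos())-p)@u
    print(round(s,3),a.round(4),F.round(1))
    if F@u<-14: break
st()
E
```

```text
0.02 0.0208 [-3.4 -1.1  4.3]
0.03 0.0307 [-3.1 -2.4  4.1]
0.04 0.0408 [-3.6 -3.4  4.4]
0.05 0.0507 [-3.3 -4.2  4.3]
0.06 0.0607 [-3.1 -4.5  2.6]
0.07 0.0709 [-3.2 -6.5  3.4]
0.073 0.0733 [-0.  -6.3  0.5]
0.075 0.0751 [ 1.1 -5.1 -1.3]
0.077 0.077 [ 1.5 -5.8 -0.7]
0.079 0.0771 [ 11.9  -3.2 -11.3]
0.081 0.0772 [ 23.2  -2.  -23.3]
t 11.28 [ 0.4442 -0.0588  0.0564] F [ 23.2  -2.  -23.3] op 0.154 ff 40.7
```

```bash
python3 - <<'E'
from h import *; from fit import cloud
p=np.array(r.current_tool_pos())
r.set_gripper(.5,40); st()
r.move_linear([p[0],p[1],.13],vel=.12); r.move_linear([p[0],p[1],.27],vel=.25)
m=np.array([.5238,.1895,0]); q=best(m+[0,0,.25],.35); r.set_gripper(.95)
r.move_to(m+[0,0,.25],q); st()
d=grab('top','top6')
P=cloud(d,((.40,.56),(-.1,-.03),(.072,.1)));print('pull',len(P),P.min(0).round(4),P.max(0).round(4))
w=grabw('w6');P=cloud(w,((.48,.58),(.14,.25),(.134,.152)))
print(len(P),P.mean(0)); 
from scipy.optimize import least_squares
print(least_squares(lambda c:np.hypot(P[:,0]-c[0],P[:,1]-c[1])-.024,[.523,.19],loss='soft_l1',f_scale=.002).x)
P=cloud(w,((.49,.56),(.15,.23),(.167,.18)));print('nut',P.mean(0))
cv2.imwrite('pics/v6.png',np.hstack([d['pixels'][180:480,180:480],w['pixels'][90:390,120:560]])[:,:,::-1])
E
```

```text
t 11.67 [ 0.4401 -0.0582  0.0562] F [ 0.1  0.2 -0. ] op 0.499 ff 0.0
t 14.63 [0.5238 0.1886 0.2501] F [-0.  -0.3  0.3] op 0.949 ff 0.0
pull 258 [ 0.4385 -0.0755  0.073 ] [ 0.4523 -0.0427  0.0906]
882 [0.51983748 0.20127391 0.14771729]
[0.52397372 0.19012473]
nut [0.52379755 0.1912263  0.17319868]
```

View pics/v6.png

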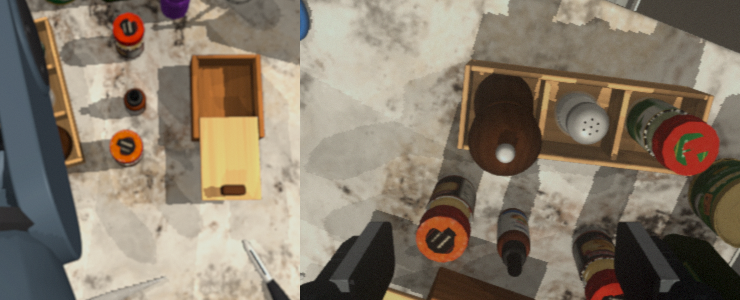

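The left half shows the lid fully out with the mouth uncovered at (225,85). The right half shows the mill centred below the open jaws at (505,140). The wrist fit gives the mill at (0.5240, 0.1901), so I descend and grip.

```bash
python3 - <<'E'
from h import *; from fit import cloud
m=np.array([.5239,.1901,0])
r.move_linear(m+[0,0,.16],vel=.15)
for z in(.14,.128,.116):
    r.move_linear(m+[0,0,z],vel=.08)
    if abs(r.current_contact_force()[2])>4: st();break
r.set_gripper(.65);st()
r.set_gripper(0,45); st()
r.move_linear(m+[0,0,.150],vel=.05); st()
r.move_linear(m+[0,0,.28],vel=.15); r.sleep(.3); st()
s=grab('scene','s7'); w=grabw('w7')
cv2.imwrite('pics/v7.png',np.hstack([cv2.resize(s['pixels'][90:330,140:390],(500,480)),w['pixels'][120:,200:460][:360].repeat(1,0) if 0 else cv2.resize(w['pixels'][:,180:500],(300,480))])[:,:,::-1])
E
```

```text
t 16.86 [0.524  0.1901 0.1162] F [ 1.  -0.6  0.5] op 0.648 ff 0.0
t 17.12 [0.524  0.1901 0.1167] F [-2.4 -0.8  7.4] op 0.541 ff 45.3
t 17.95 [0.5237 0.1901 0.1498] F [ 0.   0.1 -2.1] op 0.537 ff 46.3
t 19.27 [0.5238 0.1901 0.2796] F [-0.2 -0.8 -2. ] op 0.54 ff 46.3
```

View pics/v7.png

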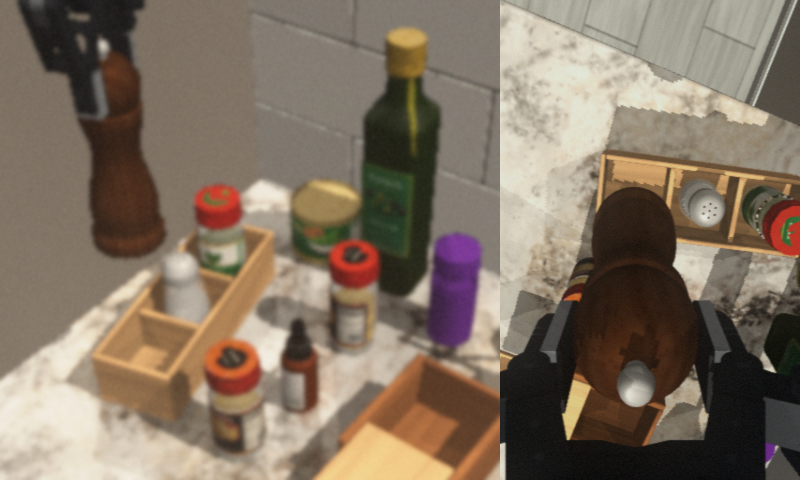

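The mill is held and clear of the caddy, hanging roughly upright, with the others still standing. I carry it over the row, then measure its axis above the box.

```bash
cat > ax.py <<'E'
from h import *; from fit import cloud
from scipy.optimize import least_squares
def axis(d,zb,c0,n):
    # zb: expected base z. fit circle per slice
    out=[]
    for h in list(np.arange(.01,.12,.01))+[.135,.145]:
        P=cloud(d,((c0[0]-.045,c0[0]+.045),(c0[1]-.045,c0[1]+.045),(zb+h-.004,zb+h+.004)))
        if len(P)<40: continue
        f=least_squares(lambda c:np.hypot(P[:,0]-c[0],P[:,1]-c[1])-c[2],[*c0,.025],loss='soft_l1',f_scale=.0015,bounds=([c0[0]-.03,c0[1]-.03,.016],[c0[0]+.03,c0[1]+.03,.0295]))
        out.append([h,*f.x,len(P)])
    o=np.array(out); print(n);print(o.round(4))
    if len(o)>3:
        k=(o[:,0]<.12); print('lean x,y',np.polyfit(o[k,0],o[k,1],1),np.polyfit(o[k,0],o[k,2],1))
    P=cloud(d,((c0[0]-.035,c0[0]+.035),(c0[1]-.035,c0[1]+.035),(zb-.03,zb+.05)))
    print('zmin',np.percentile(P[:,2],[0,.5,1,2,5]).round(4) if len(P) else None)
E
python3 - <<'E'
from ax import *
r.move_linear([.5855,-.0643,.28],vel=.15); r.sleep(.3); st()
s=grab('scene','s8'); w=grabw('w8'); 
axis(s,.168,[.5855,-.0643],'scene'); axis(w,.168,[.5855,-.0643],'wrist')
cv2.imwrite('pics/v8.png',np.hstack([cv2.resize(s['pixels'][150:390,220:470],(500,480)),cv2.resize(w['pixels'][:,180:500],(300,480))])[:,:,::-1])
E
```

```text
t 21.56 [ 0.5855 -0.0641  0.28  ] F [-0.1  0.6 -1.4] op 0.541 ff 46.3
scene
[[ 1.000e-02  5.835e-01 -6.310e-02  2.820e-02  2.000e+02]
 [ 2.000e-02  5.842e-01 -6.280e-02  2.560e-02  1.500e+02]
 [ 3.000e-02  5.842e-01 -6.300e-02  2.670e-02  1.330e+02]
 [ 4.000e-02  5.845e-01 -6.320e-02  2.670e-02  1.980e+02]
 [ 5.000e-02  5.845e-01 -6.320e-02  2.480e-02  2.040e+02]
 [ 6.000e-02  5.844e-01 -6.340e-02  2.240e-02  1.900e+02]
 [ 7.000e-02  5.847e-01 -6.340e-02  2.010e-02  1.670e+02]
 [ 8.000e-02  5.849e-01 -6.360e-02  1.870e-02  1.470e+02]
 [ 9.000e-02  5.849e-01 -6.390e-02  1.900e-02  1.190e+02]
 [ 1.000e-01  5.851e-01 -6.390e-02  2.080e-02  1.150e+02]
 [ 1.100e-01  5.850e-01 -6.430e-02  2.290e-02  1.330e+02]
 [ 1.350e-01  5.730e-01 -6.960e-02  1.920e-02  1.600e+02]
 [ 1.450e-01  5.736e-01 -6.870e-02  2.060e-02  2.520e+02]]
lean x,y [0.01269272 0.58376368] [-0.0128991  -0.06267986]
zmin [0.1688 0.1696 0.1704 0.1711 0.1727]
wrist
[[ 1.000e-02  5.837e-01 -6.190e-02  2.820e-02  4.030e+02]
 [ 2.000e-02  5.842e-01 -6.320e-02  2.660e-02  2.400e+02]
 [ 3.000e-02  5.842e-01 -6.260e-02  2.690e-02  9.000e+01]
 [ 4.000e-02  5.842e-01 -6.250e-02  2.660e-02  4.440e+02]
 [ 5.000e-02  5.843e-01 -6.260e-02  2.470e-02  7.150e+02]
 [ 6.000e-02  5.845e-01 -6.280e-02  2.240e-02  7.270e+02]
 [ 7.000e-02  5.847e-01 -6.300e-02  2.020e-02  6.580e+02]
 [ 8.000e-02  5.849e-01 -6.310e-02  1.880e-02  4.690e+02]
 [ 9.000e-02  5.849e-01 -6.280e-02  1.870e-02  2.030e+02]
 [ 1.000e-01  5.851e-01 -6.290e-02  2.050e-02  9.200e+01]
 [ 1.100e-01  5.858e-01 -6.450e-02  2.430e-02  1.390e+02]
 [ 1.350e-01  5.875e-01 -6.840e-02  2.950e-02  1.290e+03]
 [ 1.450e-01  5.862e-01 -6.530e-02  2.450e-02  4.477e+03]]
lean x,y [0.01602977 0.5836353 ] [-0.01282638 -0.06212247]
zmin [0.1707 0.1718 0.1724 0.1733 0.1766]
```

View pics/v8.png

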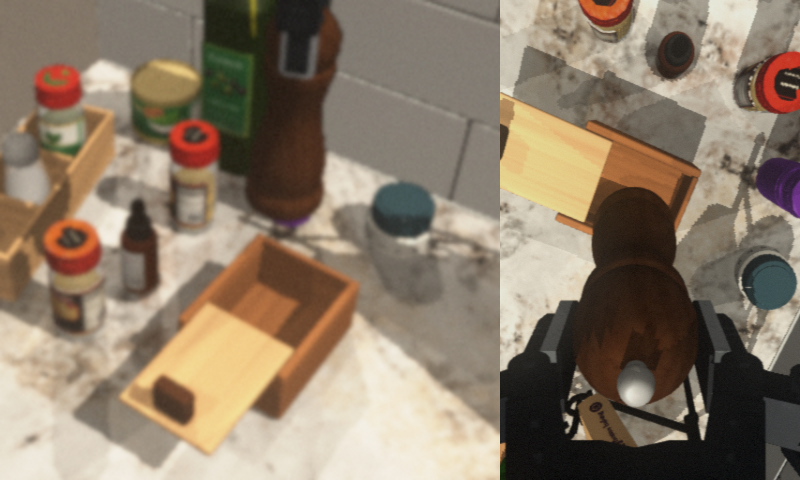

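The mill hangs over the box with the row undisturbed and the lid still open. It leans about 0.019 rad, so I correct that and lower it.

```bash
python3 - <<'E'
from ax import *
p=np.array(r.current_tool_pos()); q0=Ro.from_quat(r.current_ee_rot())
D=Ro.from_rotvec([-.013,-.0145,0]); b=np.array([.5837,-.0624,.1685])-p
rot=(D*q0).as_quat(); off=D.apply(b)
t=np.array([.5855,-.0645,.125])-off
r.move_linear(t,rot=rot,vel=.06); r.move_linear(t-[0,0,.050],vel=.05); r.sleep(.5); st()
s=grab('scene','s9'); w=grabw('w9'); grab('top','top9')
for d,n in((s,'scene'),(w,'wrist')): axis(d,.075,[.5855,-.0645],n)
# rim corners via the far/left/right rim seen in scene depth
for n,d in(('s',s),('w',w)):
    P=cloud(d,((.55,.66),(-.14,.01),(.0565,.064)))
    print(n,len(P),np.percentile(P,[1,99],axis=0).round(4))
cv2.imwrite('pics/v9.png',np.hstack([cv2.resize(s['pixels'][180:420,220:470],(500,480)),cv2.resize(w['pixels'][:,180:500],(300,480))])[:,:,::-1])
E
```

```text
t 24.18 [ 0.5857 -0.0649  0.1866] F [-0.1  0.7 -1.4] op 0.542 ff 46.3
scene
[[ 1.000e-02  5.853e-01 -6.510e-02  2.800e-02  1.750e+02]
 [ 2.000e-02  5.857e-01 -6.490e-02  2.560e-02  1.100e+02]
 [ 3.000e-02  5.857e-01 -6.480e-02  2.670e-02  1.080e+02]
 [ 4.000e-02  5.855e-01 -6.490e-02  2.630e-02  1.560e+02]
 [ 5.000e-02  5.857e-01 -6.470e-02  2.470e-02  1.670e+02]
 [ 6.000e-02  5.858e-01 -6.490e-02  2.230e-02  1.530e+02]
 [ 7.000e-02  5.858e-01 -6.490e-02  2.010e-02  1.310e+02]
 [ 8.000e-02  5.854e-01 -6.490e-02  1.840e-02  1.060e+02]
 [ 9.000e-02  5.854e-01 -6.500e-02  1.890e-02  8.700e+01]
 [ 1.000e-01  5.857e-01 -6.480e-02  2.100e-02  8.000e+01]
 [ 1.100e-01  5.857e-01 -6.470e-02  2.340e-02  9.300e+01]
 [ 1.350e-01  5.731e-01 -6.990e-02  1.930e-02  1.320e+02]
 [ 1.450e-01  5.750e-01 -6.750e-02  2.190e-02  1.890e+02]]
lean x,y [0.00109932 0.58553728] [ 0.00097794 -0.06492007]
zmin [0.0764 0.0769 0.0772 0.0776 0.0793]
wrist
[[ 1.000e-02  5.854e-01 -6.390e-02  2.800e-02  5.190e+02]
 [ 2.000e-02  5.859e-01 -6.510e-02  2.650e-02  1.350e+02]
 [ 3.000e-02  5.856e-01 -6.420e-02  2.690e-02  1.030e+02]
 [ 4.000e-02  5.854e-01 -6.410e-02  2.660e-02  4.840e+02]
 [ 5.000e-02  5.855e-01 -6.400e-02  2.460e-02  6.990e+02]
 [ 6.000e-02  5.856e-01 -6.410e-02  2.230e-02  7.260e+02]
 [ 7.000e-02  5.855e-01 -6.420e-02  2.020e-02  6.350e+02]
 [ 8.000e-02  5.855e-01 -6.420e-02  1.880e-02  4.480e+02]
 [ 9.000e-02  5.854e-01 -6.370e-02  1.880e-02  1.990e+02]
 [ 1.000e-01  5.857e-01 -6.450e-02  2.150e-02  9.600e+01]
 [ 1.100e-01  5.860e-01 -6.530e-02  2.470e-02  1.800e+02]
 [ 1.350e-01  5.872e-01 -6.880e-02  2.950e-02  1.401e+03]
 [ 1.450e-01  5.860e-01 -6.560e-02  2.420e-02  4.751e+03]]
lean x,y [0.00191111 0.58546566] [-0.0029329  -0.06414127]
zmin [0.0763 0.0776 0.0787 0.0794 0.0826]
s 428 [[ 0.5509 -0.1157  0.0567]
 [ 0.6349 -0.0149  0.062 ]]
w 2482 [[ 0.5508 -0.1112  0.057 ]
 [ 0.6369 -0.0133  0.0614]]
```

View pics/v9.png

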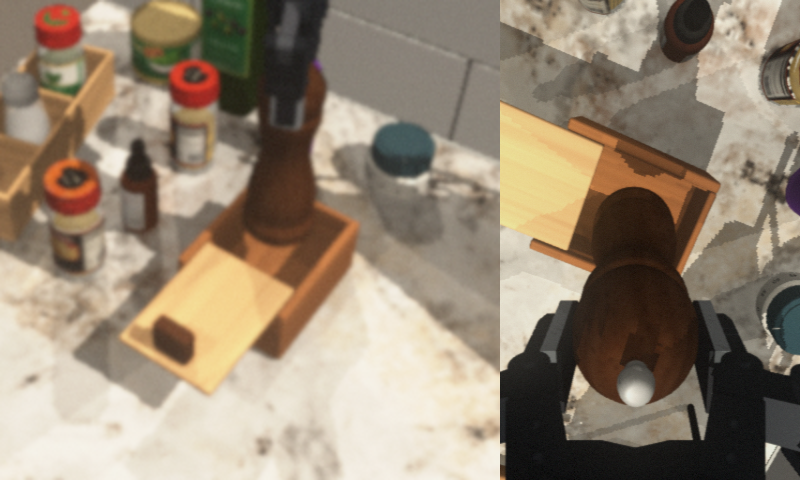

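```bash
python3 - <<'E'
from h import *
d=dict(np.load('pics/w9.npz'))
for u,v in[(292,145),(252.5,250)]: print(world(d,u,v,.059).round(4))
u,v=180+220*1.067,182; print('far-left rim corner',world(d,u,v,.06).round(4))
st(); print(np.abs(r.current_qvel()).max())
E
```

```text
[ 0.5477 -0.0207  0.059 ]
[ 0.5444 -0.1023  0.059 ]
far-left rim corner [ 0.6361 -0.0152  0.06  ]
t 24.33 [ 0.5857 -0.0649  0.1866] F [-0.3 -0.2 -1.7] op 0.541 ff 46.3
0.0016128659632178954
```

```bash
python3 -c "
from h import *
print(r.hand_in()); st()"
```

```text
the job is handed in; nothing more can be done
None
the job is handed in; nothing more can be done
```

I've handed the job in; no verdict came back. I pulled the lid open to its end stop, then carried the mill over the row. At hand-in the gripper still held it upright (lean under 0.004 rad), centred over the mouth to within about 2 mm, its base about 15 mm above the rim. The other jars and bottles I could see in the last pictures were still standing.

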